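Push the board into the screw press and run the wing screw down

ROBOT

A 6-joint arm with a two-finger parallel gripper is mounted at the origin on the work surface. World frame = base frame: x ahead of the robot, y to its left, z up, the work surface at z = 0. Lengths are in m, angles in rad, forces in N, time in s.
With the tool pointing down it reaches from about 0.25 to 0.775 m from the base axis. Payload 4 kg.
Tool frame: the origin (TCP) lies on the centre line of the jaws, within the pads' length; the fingertips stand 22 mm ahead of it and the grasp point (between the pads) lies 3 mm ahead of it; z points along the fingers, y is the direction in which the jaws open and shut (so a half turn about z gives the same grasp; the last joint's range is limited). The gripper opens to 94 mm and grips with 3 to 60 N. Pads are 16 mm wide; open, the fingers measure 119 mm over their backs; the gripper's body (75 mm by 177 mm) begins 78 mm behind the grasp point.
Start: joints at [-1.427, 0.087, 1.371, -0, 1.684, -0.103], TCP at [0.134, -0.533, 0.228] pointing down, gripper open.
Joint ranges: [-3.1, 3.1], [-0.76, 2.03], [0.27, 2.55], [-1.08, 4.22], [0.17, 2.65], [-2.57, 2.57]. Speed limits (rad/s): [2.79, 2.79, 3.14, 3.14, 3.14, 3.14].

INTERFACE

Orientations are given as a unit quaternion [x, y, z, w].
In Python, from rig import sense, viewer, job, finder gives the robot as it stands.
- The arm moves only by the shell command python3 -m inch 'ROWS' [FORCE]. ROWS is JSON, a list of rows, each a list of 3 entries, a list of its own where there are three numbers: the turn, a rotation vector about the tool's x, y, z in rad, then the shift along the tool's x, y, z in mm, then the finger opening in mm, from 0 to 94. In form: [[[wx, wy, wz], [tx, ty, tz], grip], ...]. A call has 1 to 12 rows; each row shifts and turns the commanded pose from where the row before left it, along the tool's axes as they then stand; what a row does not reach is not made up. A row lasts 1/8 s, in which the tool goes at most 62.5 mm and 10.7 degrees, less where a joint would pass 70% of its speed; a pose out of reach is approached as far as the arm can. A call with a gripper value outside its range is refused whole. The fingers move at their own pace and stop on an object; FORCE is the grip in N (left out, the last holds). Time passes only in rows, so rows that do not move let the fingers close. It gives the time, the measured TCP pose, the force and the opening at its end, in the units of the state.
- sense(): the state, without advancing time (a new reading comes with each control period).
- viewer.grab_frame(name): name is "scene" or "top" or "wrist"; returns a dict with "color" (480x640x3 uint8, red, green, blue), "intrinsics" (3x3 intrinsics, pixels), "camera_from_world" (4x4, takes a point from world to camera coordinates). Camera axes: x right, y up, looking along -z (the intrinsics and any distortion apply to the point x, -y, -z); pixel columns grow to the right and rows downward; lengths in m; the calibration is good to about 2 mm. A picture is of the moment at which its call begins. There is no depth.
- job.close_job(): hands the job in, once; it reports no verdict.
Trained networks look in a picture, given as the dict that the camera call returned (one of the last four; its "shot" number tells which), for a name from the list of things; names that differ only in an ending like _2 or _b are one class to them, and where a whole thing is asked for, a point or a joint stands for the part that bears it (a point fixed in the world has none). Each returns a list of dicts, best first, with "conf" (0 to 1); they miss things now and then, are a little off and sometimes report something else, mostly with a low value. They report only what shows in the picture. A call takes as long as a camera call. They do not tell look-alikes from the thing itself.
- finder.trace(picture, query): "mask" (480x640 bool, what is visible of it) and "location" ([column, row] in pixels, amid what is visible of it).
The state is a dict: "t": time; "qpos": joint angles; "qvel": joint speeds; "joint_torque": joint torques, N m; "ee_pos": TCP position; "orientation": TCP orientation; "wrist_force": force on the tool from outside, world axes, zero at the start; "moment": the same for the moment, N m; "gripper_width": finger opening in m.
Only numpy, scipy, OpenCV 4.12 (cv2) and the standard library are available. Lean on these libraries where they do the work, as an engineer would, in place of code of your own. Each camera call takes 0.05 s, during which the arm holds its last target. There are 200 camera calls.

TASK

With the fingertips, push the loose wooden board along its channel into the bench press until it is fully home against the back stop. Then nudge the wing screw round clockwise, stroke by stroke on its ears, until the rubber pad presses firmly on the board, and let go. Do not lift the board, grip or force the screw, or disturb the other things on the table.

Things in the scene. Friction and masses are not known exactly. Their poses are not given: they have to be found in the camera images.
- press: the small bench screw press, fixed. Origin on the table top straight below the screw axis; x axis: the direction in which the board is pushed in, z up. Base plate 270 x 150 x 15 mm, from x = -205 to +65 mm. The board lies on it (z 15 mm) in a channel along x between two low guides (76 mm apart, tops at z 27 mm, x -105 to +40 mm)
- stop (a point): middle of the face of the press's steel back stop, 26 mm above the table, at x = +40 mm in the press frame; the stop is 96 mm wide, its top 45 mm above the table
- bridge (a point): middle of the top of the bridge that spans the channel and carries the screw, 97 mm above the table; 44 mm along the channel, 141 mm across it, its underside 75 mm above the table. Of the press only the wing screw is higher
- foot: the screw's moving part: shaft, wing screw and, under the bridge, the sprung rubber pad (40 mm across). Origin on the screw axis; it only goes up and down, 10 mm per turn; z is 0 with the screw at 0, and at z = -8 mm the pad touches the board
- board: loose wooden pressing board, 150 x 70 x 22 mm (x, y, z), about 0.25 kg, with a tan leather-coloured facing at its far end; its x axis points into the press. Origin: centre of its underside. It starts pulled out of the press by 50 to 80 mm
- board_near (a point): middle of the board's near end face, the one to push on: 11 mm above the base plate. At home it is 110 mm before the screw axis
- board_far (a point): middle of the board's far end face, 11 mm above the base plate, which meets the back stop: at home it is at x = +40 mm in the press frame
- screw_axis (a point): point on the upright axis of the brass wing screw, at the height of the middle of its ears. It sinks 10 mm per turn as the screw goes down; z is 128 mm above the table at joint value 0 and 118 mm at 6.3 rad
- ear (a point): middle of one of the wing screw's two ears, 23 mm out from the axis (the other lies opposite). The ears are upright discs, 26 mm in diameter, 5 mm thick, in a plane through the axis: they reach 13 mm above and below this point and 36 mm out from the axis. The hub between them has 11 mm radius, its top 8 mm above this point
- screw (a joint): turn of the wing screw, rad, grows clockwise seen from above, lowering the pad. At 0 the ears lie along the press's x axis, ear on the +x side. Starts at 0.2 to 1.4; the pad meets the board at about 5.0, holds it firmly from about 5.6; dead stop at 6.6. Stays where it is left. About 3 N across an ear turns it, up to 5 N once the pad presses
- spool: thread spool, 48 mm across, 52 mm tall, stands just beside the press. Bystander; origin at its underside
- tin: low round metal tin, 64 mm across, 45 mm tall, stands just beside the press. Bystander; origin at its underside
- mallet: small wooden mallet lying on the table. Bystander; origin at its underside (or middle, on the table)
- awl: awl with a wooden handle, 150 mm long, lying. Bystander; origin at its underside (or middle, on the table)
- slicker: turned wooden edge slicker, 32 mm across, 90 mm tall, standing. Bystander; origin at its underside
- jar: glass jar with a steel cap, 68 mm across, 85 mm tall. Bystander; origin at its underside
- dish: small steel dish, 90 mm across, 28 mm tall. Bystander; origin at its underside
Mind the look-alikes: they are no part of the job. What is shaped like the board but yellow is not meant.

How it is judged:
By the outcome, as a careful person would: the job done as asked, in the order asked, and still so for the second after the job is handed in, with the robot touching nothing.
It also fails if it takes over 67 s, if anything falls off the work surface, if the arm or the gripper's body presses on something with over 40 N, if the wrist force passes 120 N, or if a joint passes its speed limit or range.

## Working session

There is one attempt and no reset: what is moved stays moved. The work goes in short steps, Python scripts to look and compute and a shell command to move; the robot and the scene stay as the last step left them, time stands still between calls to the robot, and variables do not carry over. Pictures are saved under pics/ and viewed, about 8 in all and at most 12, crops included, and the job is handed in when it is done.

```bash
ls; mkdir -p pics
python3 - <<'E'
from rig import sense, viewer, finder
import cv2,numpy as np
s=sense();print(s)
a=viewer.grab_frame("scene");b=viewer.grab_frame("top")
for n,p in(("scene",a),("top",b)):
    cv2.imwrite(f"pics/{n}0.png",p["color"][:,:,::-1])
    print(n,p["intrinsics"],p["camera_from_world"])
    for q in["press","bridge","stop","board","board_near","board_far","screw_axis","ear","spool","tin"]:
        print(q,[(round(d["conf"],2),np.round(d["location"]).tolist(),int(d["mask"].sum())) for d in finder.trace(p,q)][:3])
E
```

```text
pics
{'t': 0.0, 'qpos': array([-1.42710215e+00,  8.79757584e-02,  1.37224408e+00, -3.21308792e-05,
        1.68359445e+00, -1.03106407e-01]), 'qvel': array([-0.00052817, -0.00071237, -0.00074098,  0.00098588, -0.00104248,
       -0.00129281]), 'joint_torque': array([ 1.43688696e-03, -3.40181029e+01, -3.02425218e+01,  7.20451679e-02,
        3.31787718e-02, -1.76135422e-04]), 'ee_pos': array([ 0.13427664, -0.53284317,  0.22629794]), 'orientation': array([ 9.92395449e-01,  1.23085493e-01, -3.85032869e-05, -1.11026373e-03]), 'wrist_force': array([-0.33170593,  0.75114885, -0.17924079]), 'moment': array([-0.01814273,  0.03476438,  0.04132994]), 'gripper_width': 0.09375122927129113}
scene [[451.76070559   0.         319.31565894]
 [  0.         451.76070559 232.45718819]
 [  0.           0.           1.        ]] [[-0.66657655  0.74541328 -0.00589428  0.37048696]
 [-0.60062352 -0.5323833   0.596506    0.24684661]
 [ 0.44150548  0.40115715  0.80258697 -1.25958477]
 [ 0.          0.          0.          1.        ]]
press [(0.74, [353.0, 300.0], 6668)]
bridge [(0.6, [354.0, 299.0], 6507)]
s
[... 906 characters left out ...]
ress [(0.79, [270.0, 229.0], 5820), (0.42, [254.0, 224.0], 197)]
bridge [(0.79, [268.0, 233.0], 5532), (0.55, [297.0, 158.0], 710), (0.23, [258.0, 223.0], 174)]
stop [(0.96, [271.0, 232.0], 6060), (0.24, [143.0, 234.0], 281)]
board [(0.89, [406.0, 205.0], 2031), (0.74, [206.0, 336.0], 2265), (0.72, [301.0, 223.0], 2048)]
board_near [(0.89, [296.0, 223.0], 1975), (0.76, [407.0, 211.0], 2164), (0.61, [206.0, 332.0], 2311)]
board_far [(0.93, [204.0, 335.0], 2328), (0.78, [302.0, 225.0], 2022), (0.56, [406.0, 208.0], 2093)]
screw_axis [(0.54, [254.0, 223.0], 151)]
ear [(0.74, [255.0, 223.0], 184)]
spool [(0.82, [286.0, 291.0], 425)]
tin [(0.92, [297.0, 159.0], 735), (0.58, [482.0, 216.0], 1214)]
```

Run:
```python
import cv2,numpy as np
a=cv2.imread("pics/scene0.png")[170:410,180:500];b=cv2.imread("pics/top0.png")[110:350,130:450]
cv2.imwrite("pics/a1.png",cv2.resize(a,None,fx=2.5,fy=2.5,interpolation=cv2.INTER_CUBIC));cv2.imwrite("pics/b1.png",cv2.resize(b,None,fx=2.5,fy=2.5,interpolation=cv2.INTER_CUBIC))
```

```text
(no output)
```

View pics/b1.png

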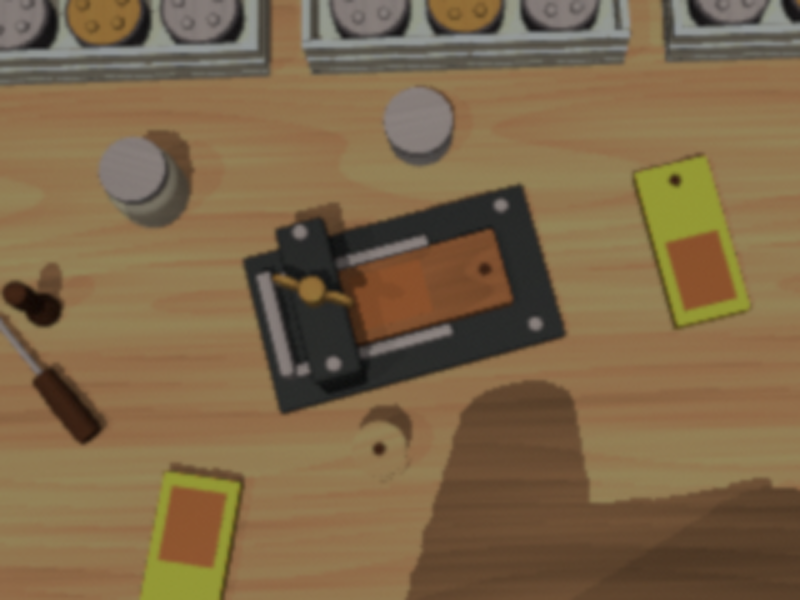

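View pics/a1.png

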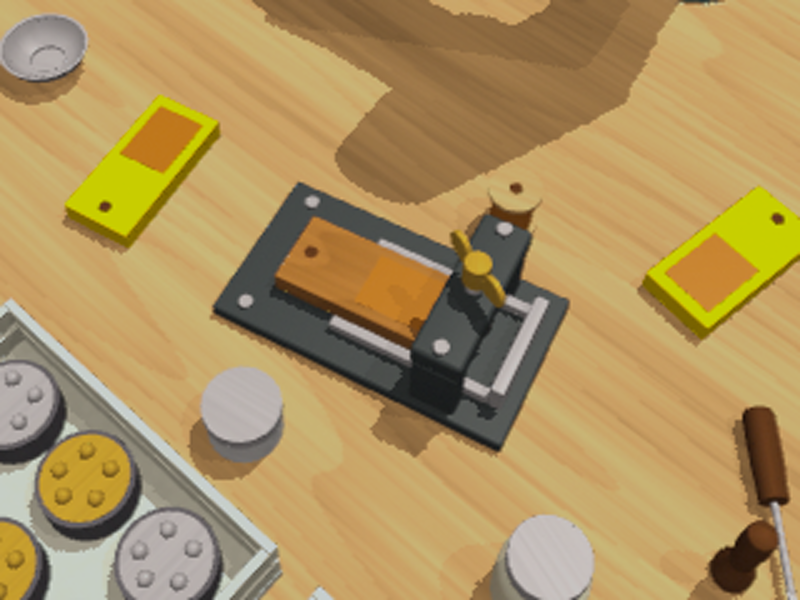

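```bash
cat > h.py <<'E'
import numpy as np, json
from scipy.optimize import least_squares
from scipy.spatial.transform import Rotation as R
def proj(p,P):
    P=np.atleast_2d(P); c=P@p["camera_from_world"][:3,:3].T+p["camera_from_world"][:3,3]
    q=np.c_[c[:,0],-c[:,1],-c[:,2]]@p["intrinsics"].T
    return q[:,:2]/q[:,2:]
def W(pose,P):  # press->world
    x,y,a=pose; P=np.atleast_2d(P); c,s=np.cos(a),np.sin(a)
    return np.c_[x+c*P[:,0]-s*P[:,1], y+s*P[:,0]+c*P[:,1], P[:,2]]
E
python3 - <<'E'
from h import *
from rig import viewer
S=viewer.grab_frame("scene");T=viewer.grab_frame("top")
b=np.array([[-.205,-.075,.015],[-.205,.075,.015],[.065,.075,.015],[.065,-.075,.015]])
tp=np.array([[521,185],[564,335],[283,412],[245,260]])/2.5+[130,110]
sp=np.array([[214,311],[298,184],[568,299],[499,449]])/2.5+[180,170]
tb=np.array([[497,228],[514,302]])/2.5+[130,110]; sb=np.array([[276,280],[313,217]])/2.5+[180,170]
te=np.array([[275,282],[350,300]])/2.5+[130,110]; se=np.array([[459,240],[496,297]])/2.5+[180,170]
def res(v,full=False):
    pose,d,th=v[:3],v[3],v[4]
    ze=.128-.01*th/2/np.pi
    B=np.array([[-.11-d,-.035,.037],[-.11-d,.035,.037]])
    e=.03*np.array([np.cos(th),-np.sin(th),0]); E=np.array([[0,0,ze+.004]])+np.array([e,-e])
    out=[]
    for p,o,(bp,bb,ee) in((T,v[5:7],(tp,tb,te)),(S,v[7:9],(sp,sb,se))):
        out+=[proj(p,W(pose,b))+o-bp, proj(p,W(pose,B))+o-bb]
        m=proj(p,W(pose,E))+o
        # direction-insensitive ears: order in lists = (far-side, near-side)
        out.append(.7*(m-(ee if p is T else ee[::-1])))
    if full:
        for o in out: print(np.round(o,1).tolist())
    return np.r_[np.concatenate(out).ravel(), v[5:]*.5]
r=least_squares(res,[0.55,0.1,1.8,.06,.6,0,0,0,0],loss="soft_l1")
print(np.round(r.x,4));res(r.x,True)
np.save("pose.npy",r.x)
E
```

```text
[0.5586 0.1328 1.8131 0.0547 0.5677 0.1016 0.1051 0.6624 1.6258]
[[1.0, -0.9], [2.0, 0.2], [-0.6, 1.3], [-1.0, -0.2]]
[[-1.4, 0.1], [0.2, -0.4]]
[[1.2, -0.3], [-0.6, 0.4]]
[[-1.3, -0.8], [-0.4, -0.6], [1.2, 1.1], [1.0, 0.2]]
[[-1.0, -0.4], [0.2, 0.5]]
[[1.0, 0.2], [-0.9, -0.4]]
```

```bash
python3 -m inch '[[[0,0,-0.174],[0,0,0],30],[[0,0,-0.174],[0,0,0],30],[[0,0,-0.174],[0,0,0],30],[[0,0,-0.174],[0,0,0],30],[[0,0,-0.174],[0,0,0],30],[[0,0,-0.174],[0,0,0],30],[[0,0,-0.174],[0,0,0],30],[[0,0,-0.174],[0,0,0],30],[[0,0,-0.174],[0,0,0],30]]'
cat >> h.py <<'E'
def goto(target):
    "remaining shift in tool axes, mm, to a world TCP target; and yaw"
    from rig import sense
    s=sense(); Q=R.from_quat(s["orientation"])
    print("t",round(s["t"],2),"tcp",np.round(s["ee_pos"],4),"d",np.round(Q.inv().apply(np.array(target)-s["ee_pos"])*1000,1),
      "toolx yaw",round(float(np.arctan2(*Q.apply([1,0,0])[1::-1])),4),"zax",np.round(Q.apply([0,0,1]),3),"q6",round(s["qpos"][5],3),"F",np.round(s["wrist_force"],1))
E
python3 -c "
from h import *
v=np.load('pose.npy');goto(W(v[:3],[-.2,0,.226])[0])"
```

```text
t: 2.33
ee_pos: [0.1344, -0.5334, 0.2275]
orientation: [0.614, 0.789, -0.0, 0.0]
wrist_force: [-0.5, 0.1, -0.1]
gripper_width: 0.0298
t 2.33 tcp [ 0.1344 -0.5334  0.2275] d [341.8 573.5   1.5] toolx yaw 1.8185 zax [ 0. -0. -1.] q6 -1.675 F [-0.5  0.1 -0.1]
```

```bash
python3 -m inch '[[[0,0,0],[28,48,0],30],[[0,0,0],[28,48,0],30],[[0,0,0],[28,48,0],30],[[0,0,0],[28,48,0],30],[[0,0,0],[29,48,0],30],[[0,0,0],[29,48,0],30],[[0,0,0],[29,48,0],30],[[0,0,0],[29,48,0],30],[[0,0,0],[29,48,0],30],[[0,0,0],[29,48,0],30],[[0,0,0],[28,47,0],30],[[0,0,0],[28,47,0],30]]'
python3 - <<'E'
from h import *
from rig import viewer
import cv2
v=np.load('pose.npy');goto(W(v[:3],[-.2,0,.226])[0])
w=viewer.grab_frame("wrist");cv2.imwrite("pics/w2raw.png",w["color"][:,:,::-1])
np.savez("w2.npz",i=w["intrinsics"],c=w["camera_from_world"])
im=w["color"][:,:,::-1].copy()
for n,P in(("base",[[-.205,-.075,.015],[-.205,.075,.015],[.065,.075,.015],[.065,-.075,.015]]),("bd",[[-.11-v[3],-.035,.037],[-.11-v[3],.035,.037]]),("scr",[[0,0,.135]])):
    for q in proj(w,W(v[:3],P)): 
        print(n,np.round(q,1)); cv2.circle(im,tuple(int(round(a)) for a in np.clip(q,-2000,2000)),4,(255,0,255),1)
cv2.imwrite("pics/w2.png",im)
E
```

```text
t: 3.82
ee_pos: [0.6109, -0.0623, 0.2276]
orientation: [0.616, 0.787, -0.0, 0.0]
wrist_force: [-0.5, 0.5, 0.8]
gripper_width: 0.0303
t 3.83 tcp [ 0.6109 -0.0623  0.2276] d [ 2.  -4.   1.6] toolx yaw 1.813 zax [ 0. -0. -1.] q6 -0.436 F [-0.5  0.5  0.8]
base [405.6 212. ]
base [243.7 212.2]
base [ 221.4 -144.4]
base [ 424.3 -144.8]
bd [365.4 171.4]
bd [282.8 171.5]
scr [ 319.8 -132.9]
```

View pics/w2.png

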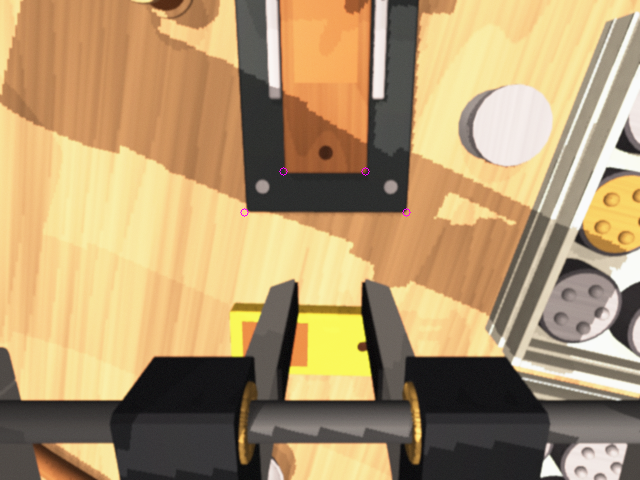

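```bash
python3 -m inch '[[[0,0,0],[16,-3,0],30],[[0,0,0],[0,0,40],30],[[0,0,0],[0,0,45],30],[[0,0,0],[0,0,45],30],[[0,0,0],[0,0,30],30],[[0,0,0],[0,0,20],30],[[0,0,0],[0,0,0],30]]'
python3 - <<'E'
from h import *
from rig import viewer
import cv2
v=np.load('pose.npy');goto(W(v[:3],[-.118,-.001,.047])[0])
w=viewer.grab_frame("wrist");cv2.imwrite("pics/w3.png",w["color"][:,:,::-1])
E
```

```text
t: 4.75
ee_pos: [0.6004, -0.0493, 0.0459]
orientation: [0.617, 0.787, -0.001, -0.002]
wrist_force: [-0.5, -0.8, -0.4]
gripper_width: 0.0302
t 4.75 tcp [ 0.6004 -0.0493  0.0459] d [68.8  4.  -1. ] toolx yaw 1.8116 zax [-0.004  0.    -1.   ] q6 -0.417 F [-0.5 -0.8 -0.4]
```

View pics/w3.png

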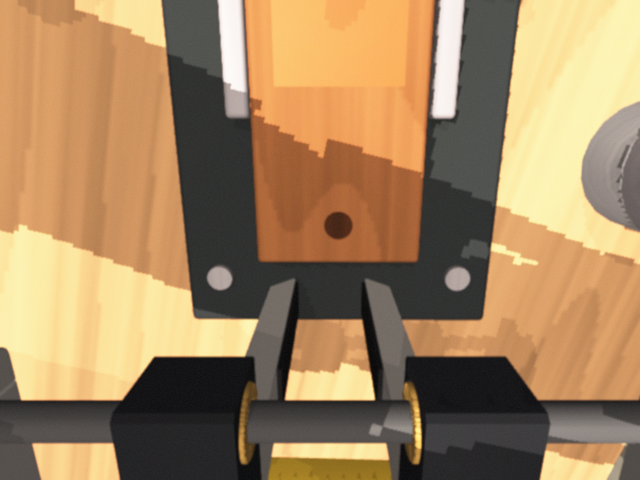

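```bash
python3 -m inch '[[[0,0,0],[2,4,0],30],[[0,0,0],[5,0,0],30],[[0,0,0],[5,0,0],30],[[0,0,0],[6,0,0],30],[[0,0,0],[6,0,0],30],[[0,0,0],[6,0,0],30],[[0,0,0],[6,0,0],30],[[0,0,0],[6,0,0],30],[[0,0,0],[6,0,0],30],[[0,0,0],[5,0,0],30],[[0,0,0],[5,0,0],30],[[0,0,0],[3,0,0],30]]'
python3 -c "
from h import *
v=np.load('pose.npy');goto(W(v[:3],[-.118,-.001,.047])[0])"
```

```text
t: 6.3
ee_pos: [0.5921, 0.0115, 0.0474]
orientation: [0.616, 0.787, -0.0, 0.0]
wrist_force: [2.0, -4.5, 3.9]
gripper_width: 0.0298
t 6.3 tcp [0.5921 0.0115 0.0474] d [ 7.8 -2.5  0.4] toolx yaw 1.813 zax [ 0. -0. -1.] q6 -0.318 F [ 2.  -4.5  3.9]
```

```bash
for i in 1 2 3; do python3 -m inch '[[[0,0,0],[2,0,0],30],[[0,0,0],[1,0,0],30]]' | grep -E "ee_pos|force"; done
python3 -c "
from h import *
v=np.load('pose.npy');goto(W(v[:3],[-.118,-.001,.047])[0])"
```

```text
ee_pos: [0.5914, 0.0141, 0.0474]
wrist_force: [1.2, -5.0, 5.0]
ee_pos: [0.5907, 0.0171, 0.0474]
wrist_force: [0.9, -5.2, 3.8]
ee_pos: [0.5904, 0.0181, 0.0475]
wrist_force: [2.4, -9.3, 3.2]
t 7.05 tcp [0.5904 0.0181 0.0475] d [ 1.  -2.4  0.5] toolx yaw 1.8126 zax [ 0.001 -0.004 -1.   ] q6 -0.304 F [ 2.4 -9.3  3.2]
```

```bash
for i in 1 2 ; do python3 -m inch '[[[0,0,0],[1,0,0],30],[[0,0,0],[0.5,0,0],30],[[0,0,0],[0,0,0],30]]' | grep -E "ee_pos|force"; done
python3 - <<'E'
from h import *
from rig import viewer
import cv2
v=np.load('pose.npy')
t=viewer.grab_frame("top");s=viewer.grab_frame("scene")
a=cv2.resize(t["color"][170:290,200:400,::-1],(800,480),interpolation=cv2.INTER_CUBIC)[:,:400]
b=cv2.resize(s["color"][240:360,270:430,::-1],(640,480),interpolation=cv2.INTER_CUBIC)[:,160:560]
cv2.imwrite("pics/h4.png",np.hstack([a,b]))
E
```

```text
ee_pos: [0.5904, 0.0182, 0.0475]
wrist_force: [3.5, -10.9, 2.5]
ee_pos: [0.5902, 0.0183, 0.0475]
wrist_force: [3.5, -13.1, 2.7]
```

View pics/h4.png

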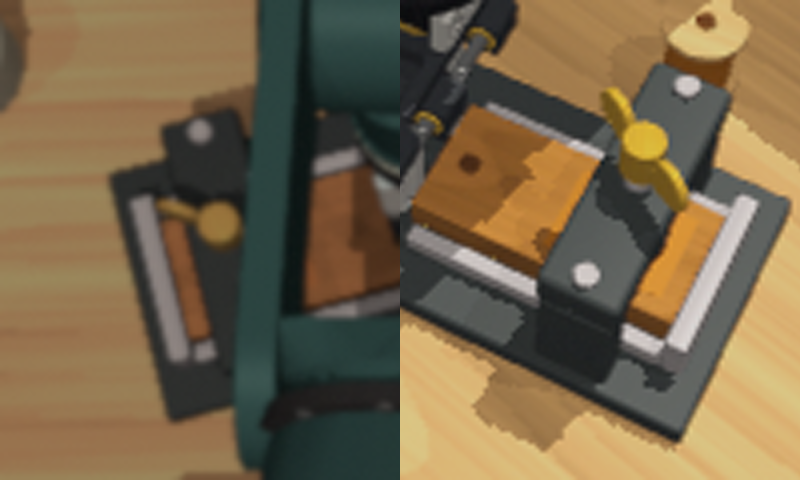

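```bash
python3 -m inch '[[[0,0,0],[-10,0,0],30],[[0,0,0],[-12,0,0],30],[[0,0,0],[0,0,-35],40],[[0,0,0],[0,0,-60],46],[[0,0,0],[0,0,-55],46],[[0,0,0],[30,0,0],46],[[0,0,0],[50,0,0],46],[[0,0,0],[0,0,0],46]]'
python3 - <<'E'
from h import *
from rig import viewer,finder
import cv2
v=np.load('pose.npy');goto(W(v[:3],[0,-.001,.19])[0])
w=viewer.grab_frame("wrist");im=w["color"][:,:,::-1].copy()
for q in proj(w,W(v[:3],[[0,0,.135],[.023,0,.127],[-.11,-.035,.037],[-.11,.035,.037]])):
    print(np.round(q,1)); cv2.circle(im,tuple(int(round(a)) for a in q),4,(255,0,255),1)
for d in finder.trace(w,"screw_axis"): print(d["conf"],d["location"])
cv2.imwrite("pics/w5.png",im)
E
```

```text
t: 8.9
ee_pos: [0.5741, 0.0826, 0.1968]
orientation: [0.615, 0.789, 0.0, -0.002]
wrist_force: [0.2, 0.0, 0.5]
gripper_width: 0.0461
t 8.9 tcp [0.5741 0.0826 0.1968] d [52.5 -1.7  6.9] toolx yaw 1.8178 zax [-0.002  0.002 -1.   ] q6 -0.203 F [0.2 0.  0.5]
[323.3 174.2]
[323.5 129.3]
[367.  290.4]
[283.7 290. ]
0.74 [326.9, 174.8]
```

View pics/w5.png

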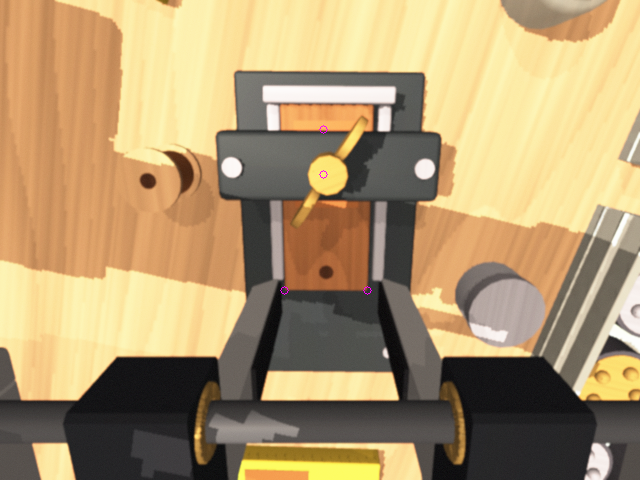

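```bash
python3 -m inch '[[[0,0,0],[27,0,0],46],[[0,0,0],[25.5,0,0],46],[[0,0,0],[0,0,0],46]]' >/dev/null
python3 -m inch '[[[0,0,-0.173],[0,0,0],46],[[0,0,-0.173],[0,0,0],46],[[0,0,-0.173],[0,0,0],46],[[0,0,-0.173],[0,0,0],46],[[0,0,-0.173],[0,0,0],46],[[0,0,-0.173],[0,0,0],46],[[0,0,-0.173],[0,0,0],46],[[0,0,-0.173],[0,0,0],46],[[0,0,-0.173],[0,0,0],46],[[0,0,-0.173],[0,0,0],46],[[0,0,-0.173],[0,0,0],46],[[0,0,-0.1],[0,0,0],46]]'
python3 - <<'E'
from h import *
from rig import viewer,finder
import cv2
v=np.load('pose.npy');goto(W(v[:3],[0,-.0025,.134])[0])
w=viewer.grab_frame("wrist");cv2.imwrite("pics/w6.png",w["color"][:,:,::-1])
E
```

```text
t: 10.88
ee_pos: [0.5633, 0.1283, 0.197]
orientation: [-0.332, 0.943, -0.0, -0.0]
wrist_force: [0.2, 0.2, 0.7]
gripper_width: 0.0457
t 10.88 tcp [0.5633 0.1283 0.197 ] d [-1.5  5.5 63. ] toolx yaw -2.4657 zax [-0.001 -0.001 -1.   ] q6 -2.121 F [0.2 0.2 0.7]
```

View pics/w6.png

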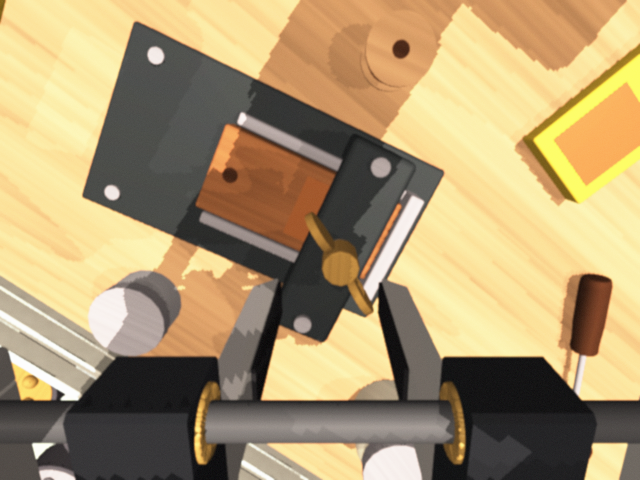

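Run:
```python
from h import *
from rig import viewer,sense
w=viewer.grab_frame("wrist");s=sense()
M=w["camera_from_world"];K=w["intrinsics"]
r=np.linalg.inv(K)@[340,265,1];d=M[:3,:3].T@[r[0],-r[1],-r[2]];o=-M[:3,:3].T@M[:3,3]
P=o+d*(.135-o[2])/d[2];v=np.load('pose.npy')
print(P,W(v[:3],[0,-.0025,.134])[0], R.from_quat(s["orientation"]).inv().apply(P-s["ee_pos"])*1000)
```

```text
[0.55917971 0.13095648 0.135     ] [0.56098975 0.13343091 0.134     ] [ 1.56649598  4.46084141 62.03484851]
```

```bash
python3 -m inch '[[[0,0,0],[0,5,0],46],[[0,0,0],[0,0,20],46],[[0,0,0],[0,0,25],46],[[0,0,0],[0,0,17],46],[[0,0,0],[0,0,0],46]]'
python3 -m inch '[[[0,0,0.12],[0,0,0],46],[[0,0,0.12],[0,0,0],46],[[0,0,0.12],[0,0,0],46],[[0,0,0.12],[0,0,0],46],[[0,0,0.12],[0,0,0],46],[[0,0,0.12],[0,0,0],46],[[0,0,0.12],[0,0,0],46],[[0,0,0.12],[0,0,0],46]]'
python3 - <<'E'
from h import *
from rig import viewer,finder
import cv2
v=np.load('pose.npy');goto(W(v[:3],[0,-.0025,.134])[0])
w=viewer.grab_frame("wrist");cv2.imwrite("pics/w7.png",w["color"][:,:,::-1])
E
```

```text
t: 11.6
ee_pos: [0.5586, 0.1338, 0.1336]
orientation: [-0.33, 0.944, 0.0, -0.002]
wrist_force: [0.2, 0.4, 0.3]
gripper_width: 0.0459
t: 12.6
ee_pos: [0.5604, 0.1341, 0.1365]
orientation: [0.144, 0.99, 0.0, 0.001]
wrist_force: [-0.1, -0.0, -2.3]
gripper_width: 0.0461
t 12.6 tcp [0.5604 0.1341 0.1365] d [-0.7 -0.5  2.5] toolx yaw 2.8516 zax [ 0.002  0.    -1.   ] q6 -1.144 F [-0.1 -0.  -2.3]
```

View pics/w7.png

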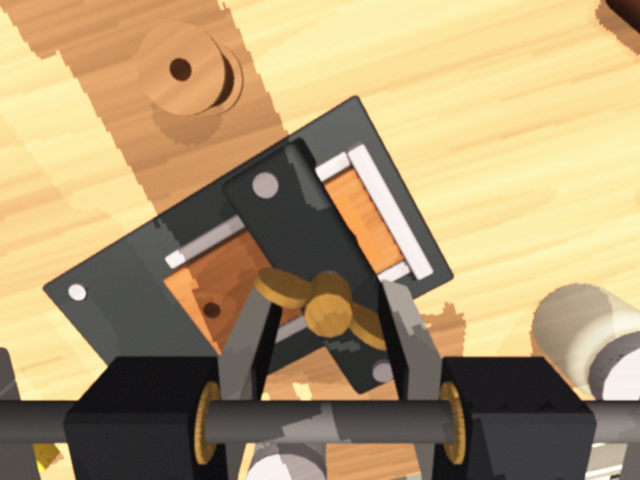

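```bash
python3 -m inch '[[[0,0,0.15],[0,0,0],46],[[0,0,0.15],[0,0,0],46],[[0,0,0.15],[0,0,0],46],[[0,0,0.15],[0,0,0],46],[[0,0,0.15],[0,0,0],46],[[0,0,0.15],[0,0,0],46],[[0,0,0.15],[0,0,0],46],[[0,0,0.15],[0,0,0],46],[[0,0,0.15],[0,0,0],46],[[0,0,0.15],[0,0,0],46],[[0,0,0.15],[0,0,0],46],[[0,0,0.15],[0,0,0],46]]'
python3 -m inch '[[[0,0,0.15],[0,0,0],46],[[0,0,0.15],[0,0,0],46],[[0,0,0.15],[0,0,0],46],[[0,0,0.15],[0,0,0],46],[[0,0,0.15],[0,0,0],46],[[0,0,0.15],[0,0,0],46],[[0,0,0.15],[0,0,0],46],[[0,0,0.15],[0,0,0],46],[[0,0,0.15],[0,0,0],46]]'
python3 - <<'E'
from h import *
from rig import viewer
import cv2
v=np.load('pose.npy');goto(W(v[:3],[0,-.0025,.134])[0])
a=viewer.grab_frame("wrist")["color"];b=viewer.grab_frame("scene")["color"]
cv2.imwrite("pics/w8.png",np.hstack([cv2.resize(a[160:400,160:480],(400,300)),cv2.resize(b[220:370,270:470],(400,300))])[:,:,::-1])
E
```

```text
t: 14.15
ee_pos: [0.5599, 0.1338, 0.1359]
orientation: [0.865, 0.502, 0.0, 0.0]
wrist_force: [0.1, -0.8, -1.7]
gripper_width: 0.046
t: 15.28
ee_pos: [0.5602, 0.1339, 0.1361]
orientation: [0.989, -0.148, 0.001, 0.0]
wrist_force: [0.8, -0.0, -2.2]
gripper_width: 0.046
t 15.28 tcp [0.5602 0.1339 0.1361] d [0.9 0.2 2.1] toolx yaw -0.2977 zax [ 0.001 -0.    -1.   ] q6 2.005 F [ 0.8 -0.  -2.2]
```

View pics/w8.png

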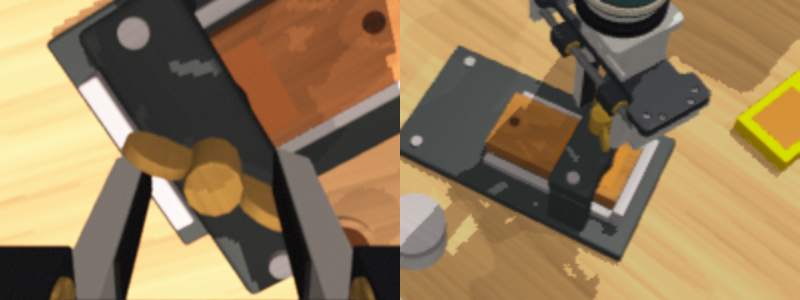

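```bash
python3 -m inch '[[[0,0,-0.15],[0,0,0],46],[[0,0,0],[0,0,-30],46],[[0,0,0],[0,0,-32],46],[[0,0,-0.16],[0,0,0],46],[[0,0,-0.17],[0,0,0],46],[[0,0,-0.17],[0,0,0],46],[[0,0,-0.17],[0,0,0],46],[[0,0,-0.17],[0,0,0],46],[[0,0,-0.17],[0,0,0],46],[[0,0,-0.17],[0,0,0],46],[[0,0,-0.17],[0,0,0],46],[[0,0,-0.17],[0,0,0],46]]'
python3 -m inch '[[[0,0,-0.17],[0,0,0],46],[[0,0,-0.17],[0,0,0],46],[[0,0,-0.17],[0,0,0],46],[[0,0,-0.17],[0,0,0],46],[[0,0,-0.17],[0,0,0],46],[[0,0,-0.17],[0,0,0],46],[[0,0,-0.17],[0,0,0],46],[[0,0,-0.17],[0,0,0],46],[[0,0,-0.17],[0,0,0],46],[[0,0,-0.17],[0,0,0],46],[[0,0,-0.13],[0,0,0],46],[[0,0,0],[0,0,0],46]]'
python3 - <<'E'
from h import *
from rig import viewer
import cv2
v=np.load('pose.npy');goto(W(v[:3],[0,-.0025,.134])[0])
a=viewer.grab_frame("wrist")["color"]
cv2.imwrite("pics/w9.png",a[:,:,::-1])
E
```

```text
t: 16.88
ee_pos: [0.5601, 0.1342, 0.1985]
orientation: [0.77, 0.639, 0.001, 0.0]
wrist_force: [-0.2, -0.2, -0.0]
gripper_width: 0.0461
t: 18.38
ee_pos: [0.56, 0.1342, 0.1983]
orientation: [-0.033, 0.999, 0.0, 0.001]
wrist_force: [0.0, 0.7, -0.2]
gripper_width: 0.046
t 18.38 tcp [0.56   0.1342 0.1983] d [-0.9 -0.8 64.3] toolx yaw -3.0762 zax [ 0.001  0.    -1.   ] q6 -1.499 F [ 0.   0.7 -0.2]
```

View pics/w9.png

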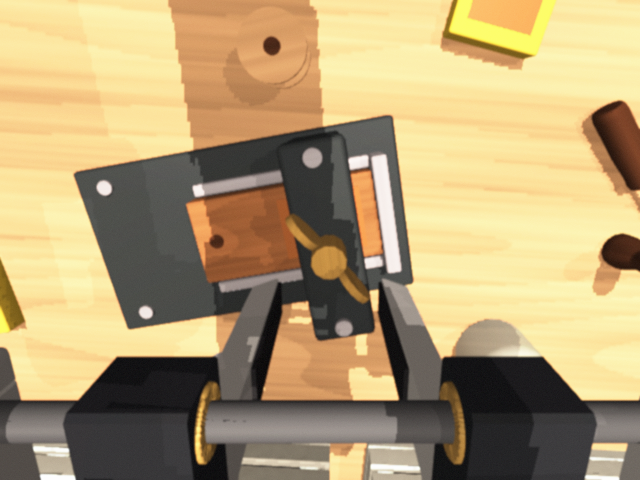

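```bash
python3 -m inch '[[[0,0,0],[0,0,20],46],[[0,0,0],[0,0,25],46],[[0,0,0],[0,0,19],46],[[0,0,0],[0,0,0],46]]'
python3 -m inch '[[[0,0,0.13],[0,0,0],46],[[0,0,0.13],[0,0,0],46],[[0,0,0.13],[0,0,0],46],[[0,0,0.13],[0,0,0],46],[[0,0,0.13],[0,0,0],46],[[0,0,0.13],[0,0,0],46],[[0,0,0.13],[0,0,0],46],[[0,0,0.13],[0,0,0],46],[[0,0,0.13],[0,0,0],46],[[0,0,0.13],[0,0,0],46],[[0,0,0.13],[0,0,0],46],[[0,0,0.13],[0,0,0],46]]'
python3 -c "
from h import *
from rig import sense
v=np.load('pose.npy');goto(W(v[:3],[0,-.0025,.134])[0]);print(sense()['moment'],sense()['joint_torque'][5])"
python3 -m inch '[[[0,0,0.1],[0,0,0],46],[[0,0,0.1],[0,0,0],46],[[0,0,0.1],[0,0,0],46],[[0,0,0.1],[0,0,0],46]]'
python3 -c "
from h import *
from rig import sense
v=np.load('pose.npy');goto(W(v[:3],[0,-.0025,.134])[0]);print(sense()['moment'],sense()['joint_torque'][5])"
```

```text
t: 18.92
ee_pos: [0.5586, 0.1339, 0.1315]
orientation: [-0.032, 0.999, -0.0, -0.002]
wrist_force: [-0.2, 0.0, 0.1]
gripper_width: 0.0458
t: 20.42
ee_pos: [0.5603, 0.1336, 0.1342]
orientation: [0.682, 0.732, 0.0, 0.001]
wrist_force: [0.3, -0.7, -1.8]
gripper_width: 0.0461
t 20.43 tcp [0.5603 0.1336 0.1342] d [-0.2  0.7  0.2] toolx yaw 1.6413 zax [ 0.001 -0.001 -1.   ] q6 0.066 F [ 0.3 -0.7 -1.8]
[-0.27828931 -0.14252759  0.07549003] -0.7834054715931416
t: 20.92
ee_pos: [0.5601, 0.1336, 0.1341]
orientation: [0.813, 0.582, 0.0, 0.001]
wrist_force: [0.1, -1.1, -1.8]
gripper_width: 0.0461
t 20.93 tcp [0.5601 0.1336 0.1341] d [0.1 0.9 0.1] toolx yaw 1.2423 zax [ 0.001 -0.001 -1.   ] q6 0.465 F [ 0.1 -1.1 -1.8]
[-0.22382434 -0.10056435  0.07281378] -0.5825070105493069
```

```bash
python3 -m inch '[[[0,0,0.09],[0,0,0],46],[[0,0,0.09],[0,0,0],46],[[0,0,0.08],[0,0,0],46],[[0,0,0],[0,0,0],46]]'
python3 -c "
from rig import sense
print(sense()['moment'])"
python3 -m inch '[[[0,0,-0.1],[0,0,0],46],[[0,0,-0.1],[0,0,0],46],[[0,0,0],[0,0,-20],46],[[0,0,0],[0,0,-44],46],[[0,0,0],[0,0,0],46]]'
python3 - <<'E'
from h import *
from rig import viewer
import cv2
v=np.load('pose.npy');goto(W(v[:3],[0,-.0025,.134])[0])
a=viewer.grab_frame("wrist")["color"];b=viewer.grab_frame("scene")["color"]
cv2.imwrite("pics/w10.png",np.hstack([cv2.resize(a[120:400,160:480],(400,350)),cv2.resize(b[220:395,270:470],(400,350))])[:,:,::-1])
E
```

```text
t: 21.42
ee_pos: [0.56, 0.1339, 0.1343]
orientation: [0.881, 0.474, 0.0, 0.0]
wrist_force: [-0.3, -0.8, -1.2]
gripper_width: 0.0459
[-0.1606859   0.01615867  0.00266166]
t: 22.05
ee_pos: [0.5624, 0.1346, 0.2034]
orientation: [0.829, 0.559, 0.005, 0.002]
wrist_force: [0.5, 0.3, -0.2]
gripper_width: 0.0457
t 22.05 tcp [0.5624 0.1346 0.2034] d [-2.  -1.5 69.4] toolx yaw 1.1871 zax [ 0.011  0.002 -1.   ] q6 0.52 F [ 0.5  0.3 -0.2]
```

View pics/w10.png

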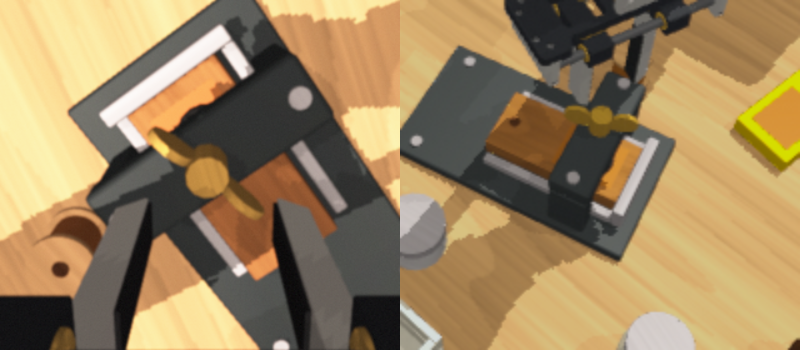

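```bash
python3 -m inch '[[[0,0,0],[0,0,-40],46],[[0,0,0],[0,0,-40],46],[[0,0,0],[0,0,0],46],[[0,0,0],[0,0,0],46]]'
python3 - <<'E'
from rig import viewer
import cv2,numpy as np
a=viewer.grab_frame("wrist")["color"];b=viewer.grab_frame("scene")["color"]
cv2.imwrite("pics/w11.png",np.hstack([cv2.resize(a[:400],(400,250)),cv2.resize(b[120:420,120:520],(400,250))])[:,:,::-1])
E
```

```text
t: 22.65
ee_pos: [0.5591, 0.134, 0.2752]
orientation: [0.829, 0.559, -0.002, -0.001]
wrist_force: [-0.4, 0.4, -0.2]
gripper_width: 0.0459
```

View pics/w11.png

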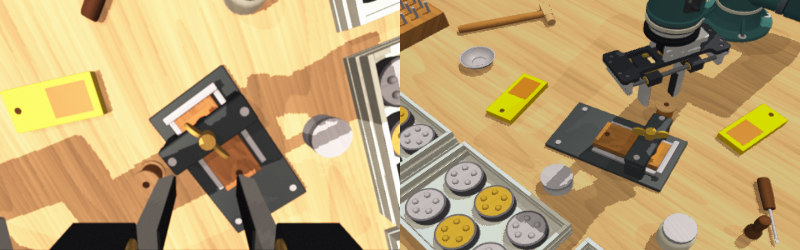

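The board is against the stop, the screw stays where I left it, the spool, tin and other things stand as before, and the gripper is clear.

```bash
python3 -c "
from rig import job
print(job.close_job())"
```

```text
the job is handed in; nothing more can be done
None
```

I pushed the board home against the back stop and turned the wing screw to about 5.98 rad, past the 5.6 where it holds firmly. Then I let go and handed in at about 23 s.

- **Board:** I pushed it with the two fingertips. At the stop it stopped moving and the push force rose to about 13 N. The camera views show its far end at the stop.
- **Screw:** I opened the fingers round the hub without gripping and pushed on both ears. It took two clockwise strokes, starting from about 0.57 rad. The final angle is read from a wrist picture and is good to about 0.1 rad.
- **Last look:** the gripper was clear of everything, with wrist force near zero. The spool, tin and other things looked undisturbed.
- **Check that did not agree:** the wrist moment did not clearly rise as the pad pressed. That the pad is firm rests on the screw angle, not on a felt force. I also did not see the pad itself.

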